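# Pin the two loose stage plates to the slide base

### The arm

A 7-joint arm with a two-finger parallel gripper is mounted at the origin on a cart in front of the work surface, level with it; the furniture and walls round the work are solid. World frame = base frame: x ahead of the robot, y to its left, z up, the work surface at z = 0. Lengths are in mm, angles in rad, forces in N, time in s.
With the tool pointing down it reaches from about 425 to 925 mm from the base axis. Payload 6.8 kg.
Tool frame: the origin (TCP) lies midway between the tips of the shut fingers; the grasp point (between the pads) lies 19 mm behind it; z points along the fingers, y is the line along which they close (so a half turn about z gives the same grasp; the last joint's range is limited). The gripper opens to 88 mm and grips with 3 to 60 N. Pads are 20 mm wide; open, the fingers measure 115 mm over their backs; the gripper's body (75 mm by 178 mm) begins 61 mm behind the grasp point.
Start: joints at [1.215, 0.477, 0.022, 1.555, -0.011, 1.109, -0.083], TCP at [165.568, -654.397, 183.364] pointing down, gripper open.
Joint ranges: [-2.96, 2.96], [-0.34, 2.1], [-1.41, 1.46], [0.24, 2.44], [-1.37, 4.51], [0.17, 1.92], [-2.96, 2.96]. Speed limits (rad/s): [2.39, 2.39, 3.14, 3.14, 3.14, 3.14, 3.14].

### API

Orientations are given as a unit quaternion [w, x, y, z].
In Python, from workcell import * gives the robot as it stands.
- The arm moves only by the tool step_arm, never from a script. Its argument "steps" is a list of rows, each a list of 5 numbers: the finger opening in m, from 0 to 0.0878, then the shift along the tool's x, y, z in m, then the turn about the tool's z in degrees. In form: [[fingers, tx, ty, tz, roll], ...]. A call has 1 to 10 rows; each row is the pose to reach, as a shift and turn from the pose commanded when the call began, along the tool's axes at that moment; what a row does not reach only later rows make up. A row lasts 1/12 s, in which the tool goes at most 41.7 mm and 7.16 degrees, less where a joint would pass 70% of its speed; a pose out of reach is approached as far as the arm can. A call with a gripper value outside its range is refused whole. The fingers move at their own pace and stop on an object; "squeeze" is the grip in N (left out, the last holds). Time passes only in rows, so rows that repeat a pose let the fingers close. It gives the time, the measured TCP pose, the force, the opening and the grip force at its end, in the units of the state.
- read_state(): the state, without advancing time (a new reading comes with each control period).
- read_camera(name): name is "scene" or "top" or "wrist"; returns (picture, depth): 480x640x3 uint8, red, green, blue; 480x640 float32, mm along the optical axis (not along the pixel's ray), 0 where there is no reading.
- camera_info(name): a dict with "fov_y" (degrees; the focal length in pixels is half the picture's height over the tangent of half this angle, whatever the lens; pixels are square), "cx", "cy" (the principal point, pixels), "camera_from_world" (4x4, takes a point from world to camera coordinates). Camera axes: x right, y up, looking along -z (the intrinsics and any distortion apply to the point x, -y, -z); pixel columns grow to the right and rows downward; lengths in mm; the calibration is good to about 2 mm. A picture is of the moment at which its call begins: read the wrist's pose just before it. camera_info takes no time and is no camera call; for the wrist camera it gives the pose at the moment of the call.
- sign_off(): hands the job in; it is judged then, once.
The state is a dict: "t": time; "joint_positions": joint angles; "qd": joint speeds; "joint_efforts": joint torques, N m; "eef_pos": TCP position; "tcp_rot": TCP orientation; "contact_force": force on the tool from outside, world axes, zero at the start; "torque": the same for the moment, N m; "gripper_width": opening from 0.0 (shut) to 1.0 (fully open); "grasp_force": force on a finger pad.
Only numpy, scipy, OpenCV 4.12 (cv2) and the standard library are available. Lean on these libraries where they do the work, as an engineer would, in place of code of your own. Each camera call takes 0.05 s, during which the arm holds its last target. There are 200 camera calls.

### The job

Lock the two loose plates that lie on the slide base: take the red-headed locking pin out of its stand, bring the holes of the blue upper plate and the bare metal lower plate into line, and pass the pin down through both. The pin must also go home in the bush hidden in the slot underneath, which you have to feel for by sliding plates and pin along the base, until the pin's steel collar sits flat on the blue plate with both plates lying flat. Then let go, and leave the bottle, the vial and the dish at the back undisturbed.

Things in the scene. Friction and masses are not known exactly. Their poses are not given: they have to be found in the camera images.
- slide_base: Grey slide base, 180 x 104 x 45 mm, fixed on the bench. Origin: centre of its underside; x along its length (the way the plates slide), y across, z up. Two dark rails, tops at 45 mm, 80 mm apart; between them a flat deck at 27 mm with a slot 28 mm wide (y) and 80 mm long (x -40 to +40 mm).
- slot_mid (a point): Middle of the slot, 24 mm above the bench, axes as the base's: the top of a fixed brass bush plate that fills the slot 3 mm below the deck. It has one round hole, 12.5 mm wide, open down to 7 mm above the bench, at y = 0 and at an unknown x from -12 to +12 mm of this point. The plates hide it: find it by touch with the pin.
- lower_leaf: Lower plate, bare aluminium, 112 x 78 x 10 mm, about 0.2 kg, loose on the deck between the rails (1 mm play a side), underside at 27 mm. Origin: axis of its 13 mm through hole, at the underside; axes as the base's. It spans x -62 to +50 mm; at its -x end an upturned lip, 6 x 44 mm, stands 22 mm above its upper face. Hole starts at x -26 to -10 mm of the base.
- upper_leaf: Upper plate, blue, 112 x 78 x 10 mm, about 0.2 kg, loose on the lower one between the rails, faces 37 and 47 mm above the bench. Origin: axis of its 13 mm through hole, at the underside. It spans x -50 to +62 mm; at its +x end an upturned lip, 6 x 44 mm, stands 12 mm above its upper face. Hole starts at x +10 to +26 mm of the base.
- pin: Locking pin, 84 mm long, 0.09 kg, upright in its stand, tip 4 mm above the bench. Origin: centre of its lower tip; z towards the head. Steel shaft 10 mm thick up to 38 mm, the lowest 3 mm tapered to 6.4 mm; steel collar 26 mm wide from 38 to 42 mm; round red grip 20 mm thick from 42 to 84 mm. Fully home, its tip is 9 mm above the bench and the collar rests on the blue plate.
- pin_stand: White pin stand, a block 64 x 64 x 42 mm on an 84 mm square grey foot, fixed to the bench, with one 13 mm hole in the middle. Origin: centre of its underside, under the hole.
- dropper: Dark dropper bottle, 33 mm wide, 102 mm tall, standing loose at the back; origin under its centre. To be left alone.
- vial: Small amber vial with a black cap, 23 mm wide, 57 mm tall, standing loose at the back; origin under its centre. To be left alone.
- dish: Closed petri dish, 59 mm wide, 15 mm high, lying loose at the back; origin under its centre. To be left alone.
Mind the look-alikes: they are no part of the job. There is more than one size of the pin; the one meant has the size given above.

How it is judged:
By the outcome, as a careful person would: the job done as asked, in the order asked, and still so for the second after the job is handed in, with the robot touching nothing.
It also fails if it takes over 54 s, if anything falls off the work surface, if the arm or the gripper's body presses on something with over 40 N, if the wrist force passes 120 N, or if a joint passes its speed limit or range.

## Working session

There is one attempt and no reset: what is moved stays moved. The work goes in short steps, Python scripts to look and compute and a tool call to move; the robot and the scene stay as the last step left them, time stands still between calls to the robot, and variables do not carry over. Pictures are saved under pics/ and viewed, at most 10 in all, crops included, and the job is handed in when it is done.

Besides the shell and the picture viewer there is one more tool, called after "Emit:" in YAML: its name, and indented under it one key for each argument. step_arm: Moves the arm, as the interface text tells. Its arguments: {"type":"object","properties":{"steps":{"type":"array","items":{"type":"array","items":{"type":"number"}}},"squeeze":{"type":"number"}},"required":["steps"]}

```bash
mkdir -p pics; ls; cat > h.py <<'E'
from workcell import *
import numpy as np, cv2
def info(n):
    c=camera_info(n); f=240/np.tan(np.radians(c["fov_y"])/2); return f,c["cx"],c["cy"],np.array(c["camera_from_world"]),c
def grab(n,fn=None):
    p,d=read_camera(n); I=info(n)
    if fn: cv2.imwrite("pics/"+fn,cv2.cvtColor(p,cv2.COLOR_RGB2BGR))
    np.savez("/tmp/"+n,p=p,d=d,f=I[0],cx=I[1],cy=I[2],T=I[3]); return p,d,I
def onz(I,u,v,z):
    f,cx,cy,T=I[:4]; W=np.linalg.inv(T); r=W[:3,:3]@np.array([(u-cx)/f,-(v-cy)/f,-1]); o=W[:3,3]
    return o+r*(z-o[2])/r[2]
def pts(I,d):
    f,cx,cy,T=I[:4]; W=np.linalg.inv(T); v,u=np.mgrid[:480,:640]
    P=np.stack([(u-cx)/f*d,-(v-cy)/f*d,-d],-1); return P@W[:3,:3].T+W[:3,3]
def proj(I,p):
    f,cx,cy,T=I[:4]; q=T[:3,:3]@np.array(p)+T[:3,3]; return cx+f*q[0]/-q[2], cy-f*q[1]/-q[2]
E
python3 - <<'E'
from h import *
for n in("scene","top"):
    p,d,I=grab(n,n+"0.png"); print(n,I[0],I[1:3],np.linalg.inv(I[3])[:3,3].round(), {k:v for k,v in I[4].items() if k!="camera_from_world"})
s=read_state(); print(s)
E
```

```text
pics
scene 607.1842215501305 (328.01945555465875, 242.00140164695532) [ -6. 571. 608.] {'fov_y': 43.134522591977415, 'cx': 328.01945555465875, 'cy': 242.00140164695532}
top 460.6926198853788 (310.9797651850592, 240.83017140631927) [550. 306. 893.] {'fov_y': 55.03494746939878, 'cx': 310.9797651850592, 'cy': 240.83017140631927}
{'t': 0.1, 'joint_positions': array([ 1.21487583,  0.47772549,  0.02239676,  1.55631272, -0.01151087,
        1.1092949 , -0.08310366]), 'qd': array([ 9.98157462e-04, -2.62709516e-03,  9.81963434e-04, -3.37599022e-03,
        1.16293575e-05, -6.68091772e-04, -1.67441639e-03]), 'joint_efforts': array([ 4.02786027e-03, -5.84090924e+01,  1.53954450e+00, -2.73313969e+01,
       -5.42400917e-02,  1.30484928e-02,  8.60902696e-05]), 'eef_pos': array([ 165.38306821, -653.81918306,  182.49147348]), 'tcp_rot': array([-7.88787684e-04,  9.92334854e-01,  1.23575434e-01, -1.64691611e-04]), 'contact_force': array([-0.38802356, -0.5132166 ,  0.49921981]), 'torque': array([ 0.00212617,  0.03796997, -0.00170406]), 'grasp_force': 0.0, 'gripper_width': 1.0001108310305926}
```

View pics/top0.png

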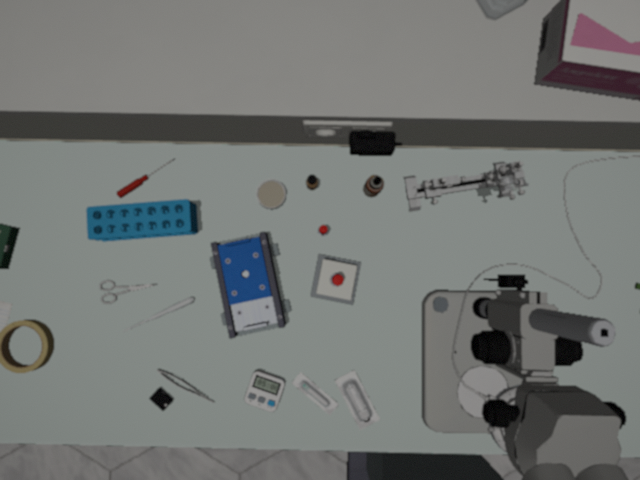

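View pics/scene0.png

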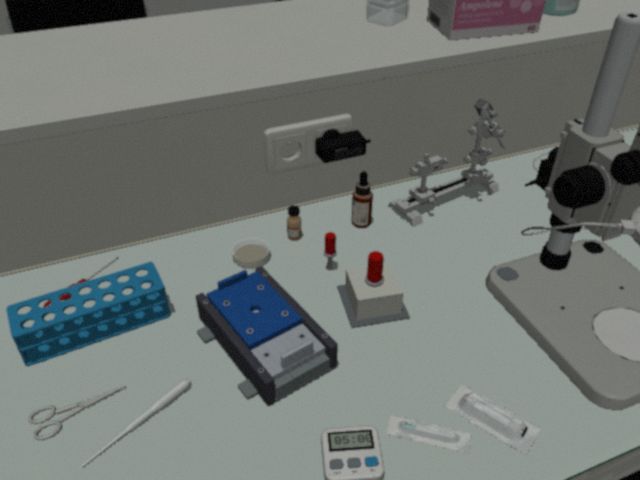

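The top view shows the slide base at about (248,285). The blue plate has its hole near (245,273), and the bare plate's lip is at about (258,328). The tall pin is in its stand at (338,279), and a small look-alike pin is at (323,230). The dish, vial and bottle are at (271,194), (312,182) and (373,185). The scene view agrees with this.

```bash
python3 - <<'E'
from h import *
for n in("top","scene"):
    z=np.load(f"/tmp/{n}.npz"); p,d=z["p"],z["d"]; I=(z["f"],z["cx"],z["cy"],z["T"])
    P=pts(I,d); hsv=cv2.cvtColor(p,cv2.COLOR_RGB2HSV)
    red=((hsv[...,0]<8)|(hsv[...,0]>172))&(hsv[...,1]>180)&(hsv[...,2]>60)
    blue=(abs(hsv[...,0].astype(int)-110)<8)&(hsv[...,1]>150)
    for nm,m,z0 in(("red",red,85),("blue",blue,47)):
        k,l,st,c=cv2.connectedComponentsWithStats(m.astype(np.uint8))
        for i in range(1,k):
            if st[i,4]>25:
                q=P[l==i]; print(n,nm,st[i],c[i].round(1),"ray",onz(I,*c[i],z0).round(1),"depth med",np.median(q,0).round(1),"zmax",np.percentile(q[:,2],95).round(1))
                if nm=="blue" and st[i,4]>500:
                    cs=cv2.findContours((l==i).astype(np.uint8),cv2.RETR_EXTERNAL,2)[0]; b=cv2.minAreaRect(max(cs,key=len)); print("rect",[onz(I,*x,47)[:2].round(1) for x in cv2.boxPoints(b)])
    # dark rails: points height 40..50
    m=(P[...,2]>39)&(P[...,2]<52)&(d>0)&(hsv[...,2]<75)&(~blue)
    k,l,st,c=cv2.connectedComponentsWithStats(m.astype(np.uint8))
    for i in range(1,k):
        if st[i,4]>60: print(n,"dark45",st[i],P[l==i].mean(0).round(1))
z=np.load("/tmp/top.npz"); p=z["p"]
a=cv2.resize(p[215:350,195:375],None,fx=4.4,fy=4.4,interpolation=cv2.INTER_CUBIC); cv2.imwrite("pics/c1.png",a[...,::-1])
E
```

```text
top red [118 176  29  20 134] [131.2 186.4] ray [693.9 632.1  85. ] depth med [705.5 661.3  14.4] zmax 17.6
top red [320 226   7   7  35] [323.1 229.1] ray [624.5 290.4  85. ] depth med [626.5 290.2  64.1] zmax 66.5
top red [333 275  10   9  70] [337.5 279.1] ray [537.2 263.7  85. ] depth med [537.5 263.8  88.2] zmax 90.8
top blue [ 218  238   53   67 2323] [243.9 269.8] ray [550.3 433.5  47. ] depth med [550.6 433.6  47.5] zmax 50.3
rect [array([594.8, 484.3]), array([611.8, 407.2]), array([504.2, 382.7]), array([487.4, 459.2])]
top dark45 [  0 131 307   8 596] [800.1 614.8  45.8]
top dark45 [395 138 245   7 476] [800.2 -72.   45.7]
top dark45 [260 232  25  95 530] [537.9 383.2  45.1]
top dark45 [214 254  22  84 437] [504.2 468.9  45.1]
top dark45 [474 297  16  22 121] [492.3   2.6  47.3]
scene red [326 233   9  21 158] [329.7 243. ] ray [587.1 310.4  85. ] depth med [621.5 295.2  55.6] zmax 65.7
scene red [368 252  14  30 346] [374.8 266.6] ray [519.3 275.3  85. ] depth med [529.1 269.6  75.4] zmax 88.7
scene blue [ 208  271   94   78 3854] [253. 308.] ray [544.8 436.2  47. ] depth med [544.8 437.2  47.1] zmax 52.0
rect [array([594.5, 487.9]), array([646. , 407.9]), array([499.7, 384. ]), array([462.8, 457.1])]
scene dark45 [542 242  29  22 268] [480.7   1.1  46.3]
scene dark45 [256 267  81  84 774] [518.  382.2  44.5]
scene dark45 [ 196  294   79   93 1165] [505.6 473.3  44.3]
```

View pics/c1.png

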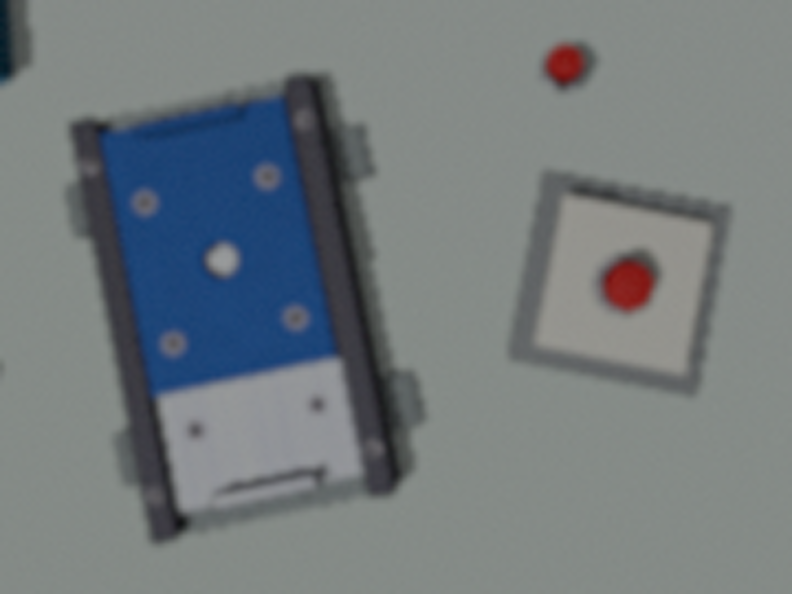

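The crop confirms the layout. The blue-plate hole is at crop (223,260), the lower plate's lip is at the near end, and the base's yaw is about 13°. The microscope stands between the arm and the work, so I'll check its height before moving.

```bash
python3 - <<'E'
from h import *
z=np.load("/tmp/top.npz"); p,d=z["p"],z["d"]; I=(z["f"],z["cx"],z["cy"],z["T"])
c=lambda u,v:(u/4.4+195-.4,v/4.4+215-.4)
C=[onz(I,*c(*q),45)[:2] for q in((70,124),(320,75),(400,488),(155,540))]
print("corners",np.round(C,1),"centre",np.mean(C,0).round(1))
C=np.array(C); 
for a,b in((3,0),(2,1)): v=C[a]-C[b]; v=-v; print(np.linalg.norm(v),np.degrees(np.arctan2(v[1],v[0])))
for a,b in((1,0),(2,3)): v=C[b]-C[a]; print(np.linalg.norm(v),np.degrees(np.arctan2(v[1],v[0]))-90)
print("hole",onz(I,*c(223,260),47))
print("slip top",[onz(I,*c(*q),59).round(1) for q in((220,493),(326,470))], "ulip",[onz(I,*c(*q),59).round(1) for q in((135,132),(247,108))])
for n in("top","scene"):
    z=np.load(f"/tmp/{n}.npz"); d=z["d"]; I=(z["f"],z["cx"],z["cy"],z["T"]); P=pts(I,d).reshape(-1,3)[d.ravel()>0]
    print(n)
    for x in range(200,900,100): print(x,[int(q[:,2].max()) if len(q:=P[(P[:,0]>=x)&(P[:,0]<x+100)&(P[:,1]>=y)&(P[:,1]<y+50)])>5 else -1 for y in range(-450,550,50)])
E
```

```text
corners [[598.7 496.9]
 [621.4 392.5]
 [450.5 354.9]
 [427.1 455.8]] centre [524.4 425. ]
176.51833621216284 13.47737496332675
175.03763779612424 12.42416766140338
106.78286937119192 12.259692421504056
103.54418719864866 13.05739821009982
hole [543.17977096 430.71737086  47.        ]
slip top [array([448.6, 427.4,  59. ]), array([458.8, 384.4,  59. ])] ulip [array([595.2, 466.8,  59. ]), array([606. , 420.9,  59. ])]
top
200 [-1, -1, 5, 6, -1, -1, -1, 3, 28, 287, 28, 12, 17, 19, 7, 6, 21, 18, 6, 5]
300 [-1, -1, 4, 6, 5, 6, -1, 349, 357, 357, 322, 19, 5, 19, 14, 13, 22, 23, 8, 13]
400 [-1, -1, 5, 6, 5, 5, -1, 311, 388, 386, 224, 16, 4, 7, 7, 9, 61, 62, 51, 16]
500 [-1, -1, 9, 5, 9, 7, 6, 11, 386, 385, 95, 5, 5, 47, 92, 45, 50, 62, 62, 9]
600 [-1, -1, 5, 5, 6, 8, 5, 5, 187, 195, 39, 28, 60, 62, 67, 34, 48, 62, 60, 59]
700 [-1, -1, 34, 102, 144, 242, 243, 242, 242, 242, 242, 242, 242, 242, 243, 242, 243, 242, 242, 242]
800 [-1, -1, 32, 106, 143, 252, 320, 321, 321, 243, 243, 242, 243, 242, 242, 242, 243, 242, 242, 242]
scene
200 [-1, -1, -1, -1, -1, -1, -312, -314, -1, 26, 26, 22, 13, 17, 11, 3, 20, 17, -1, -1]
300 [-1, -1, -1, -1, -1, -1, -1, 26, 27, 299, 291, 21, 3, 17, 12, 12, 22, 22, 3, 4]
400 [-1, -1, -1, -1, -1, 2, 26, 27, 385, 384, 221, 22, 3, 44, 41, 4, 61, 61, 49, 14]
500 [-1, -1, -1, -1, -1, 2, 24, 25, 383, 379, 92, 3, 3, 44, 90, 43, 49, 62, 60, 9]
600 [-1, -1, -1, -1, -1, -1, 2, 4, 187, 194, 37, 86, 69, 75, 66, 62, 46, 61, 59, 58]
700 [188, -1, 240, 240, 240, 240, 240, 240, 240, 240, 240, 240, 240, 241, 241, 240, 240, 240, 240, 240]
800 [240, 240, 262, 271, 270, 294, 298, 302, 305, 240, 241, 240, 240, 240, 241, 240, 240, 240, 241, 241]
```

Emit:
step_arm:
  steps:
    - [0.06, 0, 0, -0.29, 0]
    - [0.06, 0, 0, -0.29, 0]
    - [0.06, 0, 0, -0.29, 0]
    - [0.06, 0, 0, -0.29, 0]
    - [0.06, 0, 0, -0.29, 0]
    - [0.06, 0, 0, -0.29, 0]
    - [0.06, 0, 0, -0.29, 0]
    - [0.06, 0, 0, -0.29, 0]

```text
t: 0.77
eef_pos: [166.0, -656.1, 482.5]
tcp_rot: [0.006, 0.992, 0.123, 0.001]
contact_force: [0.4, -1.0, 1.2]
gripper_width: 0.683
grasp_force: 0.0
```

Emit:
step_arm:
  steps:
    - [0.06, 0.316, -0.089, 0, 0]
    - [0.06, 0.316, -0.089, 0, 0]
    - [0.06, 0.316, -0.089, 0, 0]
    - [0.06, 0.316, -0.089, 0, 0]
    - [0.06, 0.316, -0.089, 0, 0]
    - [0.06, 0.316, -0.089, 0, 0]
    - [0.06, 0.316, -0.089, 0, 0]
    - [0.06, 0.316, -0.089, 0, 0]

```text
t: 1.43
eef_pos: [452.4, -488.4, 472.8]
tcp_rot: [-0.001, 0.992, 0.124, 0.0]
contact_force: [0.6, -0.9, 0.3]
gripper_width: 0.686
grasp_force: 0.0
```

```bash
python3 -c "
from h import *
s=read_state();print(s['t'],s['joint_positions'].round(2),s['eef_pos'],s['tcp_rot'],s['contact_force'])"
```

```text
1.4333 [ 0.78  0.37 -0.07  1.08  0.03  1.69 -0.61] [ 452.38495373 -488.44275469  472.79885314] [-5.55240811e-04  9.92236077e-01  1.24367435e-01  1.61154137e-05] [ 0.58861288 -0.87529598  0.3380383 ]
```

Emit:
step_arm:
  steps:
    - [0.06, 0.262, -0.264, 0, 0]
    - [0.06, 0.262, -0.264, 0, 0]
    - [0.06, 0.262, -0.264, 0, 0]
    - [0.06, 0.262, -0.264, 0, 0]
    - [0.06, 0.262, -0.264, 0, 0]
    - [0.06, 0.262, -0.264, 0, 0]
    - [0.06, 0.262, -0.264, 0, 0]
    - [0.06, 0.262, -0.264, 0, 0]
    - [0.06, 0.262, -0.264, 0, 0]

```text
t: 2.18
eef_pos: [640.0, -167.9, 472.9]
tcp_rot: [-0.0, 0.992, 0.124, -0.0]
contact_force: [-0.1, 1.0, 0.1]
gripper_width: 0.683
grasp_force: 0.0
```

Emit:
step_arm:
  steps:
    - [0.06, 0.066, -0.262, 0, 0]
    - [0.06, 0.066, -0.262, 0, 0]
    - [0.06, 0.066, -0.262, 0, 0]
    - [0.06, 0.066, -0.262, 0, 0]
    - [0.06, 0.066, -0.262, 0, 0]
    - [0.06, 0.066, -0.262, 0, 0]
    - [0.06, 0.066, -0.262, 0, 0]

```text
t: 2.77
eef_pos: [637.7, 106.5, 472.6]
tcp_rot: [-0.001, 0.992, 0.127, -0.001]
contact_force: [0.3, 0.8, -0.1]
gripper_width: 0.686
grasp_force: 0.0
```

Emit:
step_arm:
  steps:
    - [0.06, -0.06, -0.184, 0, 1.4]
    - [0.06, -0.06, -0.184, 0, 1.4]
    - [0.06, -0.06, -0.184, 0, 1.4]
    - [0.06, -0.06, -0.184, 0, 1.4]
    - [0.06, -0.06, -0.184, 0, 1.4]
    - [0.06, -0.06, -0.184, 0.23, 1.4]
    - [0.06, -0.06, -0.184, 0.23, 1.4]
    - [0.06, -0.06, -0.184, 0.23, 1.4]
    - [0.06, -0.06, -0.184, 0.23, 1.4]
    - [0.06, -0.06, -0.184, 0.23, 1.4]

```text
t: 3.6
eef_pos: [535.2, 263.1, 262.9]
tcp_rot: [0.0, 0.994, 0.111, -0.0]
contact_force: [1.2, 0.4, 0.6]
gripper_width: 0.685
grasp_force: 0.0
```

```bash
python3 - <<'E'
from h import *
s=read_state();print(s['t'],s['joint_positions'].round(2),s['eef_pos'],s['tcp_rot'].round(4),s['contact_force'])
p,d,I=grab("wrist","w0.png"); print(np.linalg.inv(I[3])[:3].round(2),I[0])
E
```

```text
3.6 [-0.24  0.32 -0.41  1.63  0.13  1.22 -2.03] [535.20550647 263.0586183  262.91988249] [ 1.000e-04  9.938e-01  1.115e-01 -0.000e+00] [1.21969565 0.43177403 0.58281437]
[[ 2.2000e-01  9.3000e-01  3.0000e-01  6.1333e+02]
 [-9.8000e-01  2.1000e-01  7.0000e-02  2.7922e+02]
 [ 0.0000e+00 -3.1000e-01  9.5000e-01  4.5414e+02]] 404.12278137688975
```

View pics/w0.png

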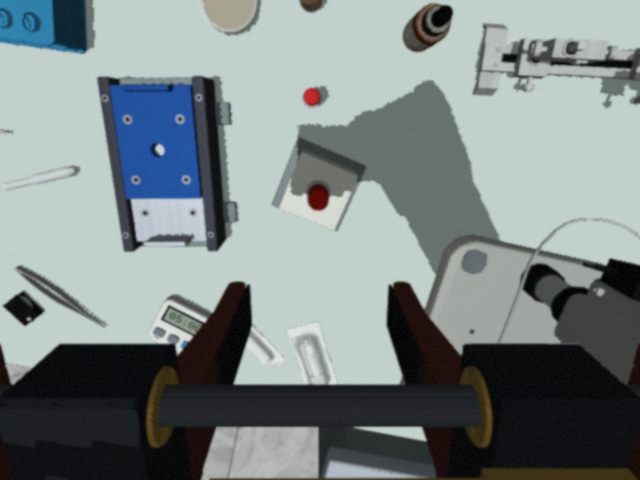

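The wrist view shows the pin at (318,195), shaded by the gripper, and the blue plate's hole at (157,150). I'll measure the pin, the hole and the base edges from here.

```bash
cat > plate.py <<'E'
from h import *
def measure(I,p,d):
    P=pts(I,d); hsv=cv2.cvtColor(p,cv2.COLOR_RGB2HSV)
    blue=(abs(hsv[...,0].astype(int)-110)<9)&(hsv[...,1]>130)&(abs(P[...,2]-47)<9)
    k,l,st,c=cv2.connectedComponentsWithStats(blue.astype(np.uint8)); i=1+np.argmax(st[1:,4]); m=(l==i).astype(np.uint8)
    cs,h=cv2.findContours(m,cv2.RETR_CCOMP,cv2.CHAIN_APPROX_NONE)
    for j,cc in enumerate(cs):
        a=cv2.contourArea(cc)
        if h[0][j][3]<0 and a>300:
            print("outer",[onz(I,*q,47)[:2].round(1).tolist() for q in cv2.boxPoints(cv2.minAreaRect(cc))])
        elif a>15:
            w=np.array([onz(I,*q[0],47)[:2] for q in cc]); (x,y),r=cv2.minEnclosingCircle(w.astype(np.float32)); print("hole",np.round([x,y,2*r],1),cc.mean((0,1)).round(1),"area",a)
    return m
E
python3 - <<'E'
from plate import *
z=np.load("/tmp/wrist.npz"); p,d=z["p"],z["d"]; I=(z["f"],z["cx"],z["cy"],z["T"])
measure(I,p,d); P=pts(I,d)
hsv=cv2.cvtColor(p,cv2.COLOR_RGB2HSV)
red=((hsv[...,0]<8)|(hsv[...,0]>172))&(hsv[...,1]>150)&(P[...,2]>40)&(P[...,2]<95); red[250:]=0
k,l,st,c=cv2.connectedComponentsWithStats(red.astype(np.uint8))
for i in range(1,k):
    if st[i,4]>25:
        q=P[l==i]; t=q[q[:,2]>np.percentile(q[:,2],90)-6]; print("red",st[i],t.mean(0).round(1),onz(I,*c[i],88 if st[i,4]>300 else 66).round(1))
v,u=np.nonzero((P[...,2]>82)&(P[...,2]<93)&red); w=np.array([onz(I,a,b,88)[:2] for a,b in zip(u,v)],np.float32); print("top circle",cv2.minEnclosingCircle(w))
# rail tops
m=((abs(P[...,2]-45)<4)&(hsv[...,2]<90)&(hsv[...,1]<110)).astype(np.uint8); m[260:]=0
k,l,st,c=cv2.connectedComponentsWithStats(m)
for i in range(1,k):
    if st[i,4]>150:
        cc=np.argwhere(l==i)[:,::-1].astype(np.float32); b=cv2.boxPoints(cv2.minAreaRect(cc)); print("rail",st[i],[onz(I,*q,45)[:2].round(1).tolist() for q in b])
# stand block top
m=(abs(P[...,2]-42)<5); m[:140]=0;m[250:]=0;m[:,:270]=0;m[:,370:]=0
w=P[m][:,:2].astype(np.float32); print("stand",cv2.minAreaRect(w))
E
```

```text
hole [595.1 440.   46.4] [146.3  87.4] area 252.5
red [304  89  16  16 196] [622.1 286.4  54.2] [621.8 286.1  66. ]
red [309 185  19  25 378] [533.2 260.6  78.8] [537.3 261.3  88. ]
top circle ((702.7060546875, 195.96730041503906), 2.33792781829834)
stand ((536.2500610351562, 261.30743408203125), (15.672205924987793, 24.076641082763672), 12.819738388061523)
```

```bash
python3 - <<'E'
from h import *
p,d,I=grab("wrist"); s=read_state(); print(s['eef_pos'],s['qd'].round(3))
P=pts(I,d)
for u,v in((260,60),(50,120),(260,230),(400,60),(560,150),(160,120),(165,215),(318,190),(318,215),(205,150)): print(u,v,P[v-1:v+2,u-1:u+2].reshape(-1,3).mean(0).round(1),p[v,u])
E
```

```text
[531.57599192 260.33162466 257.66660222] [ 0.003 -0.054 -0.011 -0.157 -0.012  0.097  0.014]
260 60 [647.  347.2   4.2] [194 209 203]
50 120 [538.5 557.1   3.9] [192 207 201]
260 230 [466.5 314.6   4.8] [194 209 205]
400 60 [678.9 206.    4.7] [193 206 202]
560 150 [630.    7.8   4.6] [192 208 204]
160 120 [569.7 424.8  51.4] [ 37  85 160]
165 215 [472.6 413.3  41. ] [189 200 209]
318 190 [544.3 262.8  92.2] [87 10 10]
318 215 [509.6 254.9  46.4] [213 216 209]
205 150 [549.6 380.8  42.3] [21 23 27]
```

Emit:
step_arm:
  steps:
    - [0.06, 0, 0, 0, 0]
    - [0.06, 0, 0, 0, 0]
    - [0.06, 0, 0, 0, 0]

```text
t: 3.95
eef_pos: [537.5, 264.7, 268.4]
tcp_rot: [-0.001, 0.994, 0.111, 0.002]
contact_force: [0.3, -0.7, 0.4]
gripper_width: 0.684
grasp_force: 0.0
```

```bash
cat > m.py <<'E'
from plate import *
def run(zo=0,fn=None):
    p,d,I=grab("wrist",fn); s=read_state(); print(s['t'],s['eef_pos'].round(1),s['tcp_rot'].round(4),abs(s['qd']).max().round(3))
    P=pts(I,d); print("bench",P[60,260].round(1)); measure(I,p,d)
    hsv=cv2.cvtColor(p,cv2.COLOR_RGB2HSV)
    red=((hsv[...,0]<8)|(hsv[...,0]>172))&(hsv[...,1]>150)&(P[...,2]>82)&(P[...,2]<100); red[250:]=0
    v,u=np.nonzero(red)
    if len(u)>30:
        w=np.array([onz(I,a,b,88)[:2] for a,b in zip(u,v)],np.float32); print("pintop",len(u),cv2.minEnclosingCircle(w),w.mean(0))
    m=((abs(P[...,2]-46)<7)&(hsv[...,2]<90)&(hsv[...,1]<110)).astype(np.uint8); m[260:]=0
    k,l,st,c=cv2.connectedComponentsWithStats(m)
    for i in range(1,k):
        if st[i,4]>300:
            cc=np.argwhere(l==i)[:,::-1].astype(np.float32); w=np.array([onz(I,*q,45)[:2] for q in cc],np.float32); print("rail",st[i],cv2.minAreaRect(w), )
    return p,d,I,P
E
python3 -c "
from m import *
run()"
```

```text
4.0 [537.3 264.5 268.2] [-0.001   0.9938  0.1114  0.0023] 0.015
bench [658.3 356.4   1.1]
outer [[597.3, 484.9], [621.6, 408.6], [507.4, 381.6], [480.4, 464.3]]
hole [509.7 451.1  12.1] [139.9 182.1] area 87.0
hole [521.6 400.5  12.3] [189.2 182.1] area 87.5
hole [546.2 430.5  14.5] [163.  152.4] area 130.0
hole [580.1 413.9  11.9] [183.5 122.5] area 99.0
hole [568.1 464.5  12.1] [132.  122.9] area 94.0
pintop 300 ((623.485595703125, 233.07659912109375), 99.42339324951172) [541.8694  263.60275]
rail [ 104   82   36  170 1481] ((516.5905151367188, 470.43988037109375), (175.73016357421875, 12.585126876831055), 13.319650650024414)
rail [ 195   82   27  170 1866] ((536.5439453125, 382.1387023925781), (175.66656494140625, 13.786880493164062), 13.24996566772461)
```

```bash
python3 - <<'E'
from h import *
z=np.load("/tmp/wrist.npz"); p,d=z["p"],z["d"]; I=(z["f"],z["cx"],z["cy"],z["T"]); P=pts(I,d)
hsv=cv2.cvtColor(p,cv2.COLOR_RGB2HSV)
red=((hsv[...,0]<8)|(hsv[...,0]>172))&(hsv[...,1]>150); red[260:]=0; red[:,:290]=0; red[:,345:]=0;red[:150]=0
v,u=np.nonzero(red); print(u.min(),u.max(),v.min(),v.max())
k=P[v,u,2]>84; w=np.array([onz(I,a,b,88)[:2] for a,b in zip(u[k],v[k])],np.float32); print(k.sum(),cv2.minEnclosingCircle(w),w.mean(0),P[v,u][k].mean(0))
# stand
print(proj(I,(537,263,42)))
m=(abs(P[...,2]-43)<5); m[:130]=0;m[260:]=0;m[:,:260]=0;m[:,380:]=0
v,u=np.nonzero(m); w=np.array([onz(I,a,b,42)[:2] for a,b in zip(u,v)],np.float32); print("stand",cv2.minAreaRect(w))
# lower lip: points above 50 near (163,240)
m=(P[...,2]>50)&(P[...,2]<70); m[:190]=0; m[270:]=0; m[:,:110]=0; m[:,230:]=0
print("lip",m.sum(), cv2.minAreaRect(P[m][:,:2].astype(np.float32)) if m.sum()>5 else 0)
m=(P[...,2]>53)&(P[...,2]<70); m[110:]=0; m[:,:110]=0; m[:,230:]=0; m[:60]=0
print("ulip",m.sum(), cv2.minAreaRect(P[m][:,:2].astype(np.float32)) if m.sum()>5 else 0)
a=cv2.resize(p[60:270,80:380],None,fx=2.6,fy=2.6,interpolation=cv2.INTER_CUBIC); cv2.imwrite("pics/c2.png",a[...,::-1])
E
```

```text
311 328 188 211
281 ((539.012939453125, 264.2301940917969), 9.400630950927734) [539.17114 264.3233 ] [539.16146663 264.32118957  87.94095095]
(np.float64(320.05856477483434), np.float64(195.35285347809446))
stand ((538.22021484375, 264.41314697265625), (63.95950698852539, 64.5187759399414), 79.86283874511719)
lip 293 ((451.9000549316406, 410.9485168457031), (5.4461989402771, 44.55656433105469), 13.081001281738281)
ulip 300 ((602.31396484375, 445.8088684082031), (5.751772880554199, 44.1599235534668), 14.187344551086426)
```

View pics/c2.png

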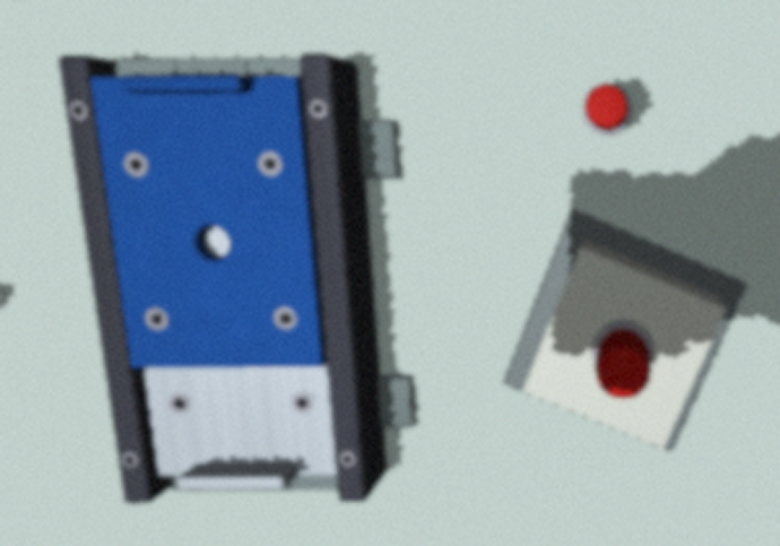

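The crop shows both lips clearly. Working from them, the upper hole is about 19 mm on the +x side and the lower hole about 17 mm on the −x side, so they are about 36 mm apart. The stand's centre and the pin top agree at (538.6, 264.3), so I'll grasp the pin now.

Emit:
step_arm:
  steps:
    - [0.06, 0.001, 0, 0.15, 0]
    - [0.06, 0.001, 0, 0.15, 0]
    - [0.06, 0.001, 0, 0.15, 0]
    - [0.06, 0.001, 0, 0.15, 0]
    - [0.06, 0.001, 0, 0.19, 0]
    - [0.06, 0.001, 0, 0.19, 0]
    - [0.06, 0.001, 0, 0.217, 0]
    - [0.06, 0.001, 0, 0.217, 0]
    - [0.06, 0.001, 0, 0.217, 0]
    - [0.06, 0.001, 0, 0.217, 0]

```text
t: 4.83
eef_pos: [538.3, 264.6, 50.7]
tcp_rot: [-0.001, 0.994, 0.111, 0.002]
contact_force: [0.1, 0.2, 0.5]
gripper_width: 0.685
grasp_force: 0.0
```

Emit:
step_arm:
  steps:
    - [0.015, 0, 0, 0, 0]
    - [0.015, 0, 0, 0, 0]
    - [0.015, 0, 0, 0, 0]
    - [0.015, 0, 0, 0, 0]
    - [0.015, 0, 0, 0, 0]
    - [0.015, 0, 0, 0, 0]
  squeeze: 40

```text
t: 5.33
eef_pos: [536.8, 263.6, 48.2]
tcp_rot: [0.0, 0.994, 0.111, 0.0]
contact_force: [0.0, 0.3, -0.3]
gripper_width: 0.264
grasp_force: 0.0
```

Emit:
step_arm:
  steps:
    - [0.015, 0, 0, 0, 0]
    - [0.015, 0, 0, 0, 0]
    - [0.015, 0, 0, 0, 0]
  squeeze: 40

```text
t: 5.58
eef_pos: [537.4, 265.4, 49.3]
tcp_rot: [-0.001, 0.994, 0.112, 0.001]
contact_force: [-0.8, 1.4, 6.6]
gripper_width: 0.174
grasp_force: 3.4
```

Emit:
step_arm:
  steps:
    - [0.015, 0, 0, 0, 0]
    - [0.015, 0, 0, 0, 0]
  squeeze: 40

```text
t: 5.75
eef_pos: [537.4, 265.3, 49.3]
tcp_rot: [-0.001, 0.994, 0.112, 0.001]
contact_force: [-0.7, 1.2, 6.0]
gripper_width: 0.169
grasp_force: 3.4
```

```bash
python3 - <<'E'
from h import *
s=read_state(); print(s['eef_pos'],s['contact_force'],s['gripper_width'],s['grasp_force'])
p,d,I=grab("wrist"); cv2.imwrite("pics/w1.png",cv2.resize(p[140:460,200:440],None,fx=1.8,fy=1.8)[...,::-1])
E
```

```text
[537.41513376 265.34003783  49.31024645] [-0.74374112  1.22332255  6.04200939] 0.16887108982879995 3.383466759114526
```

View pics/w1.png

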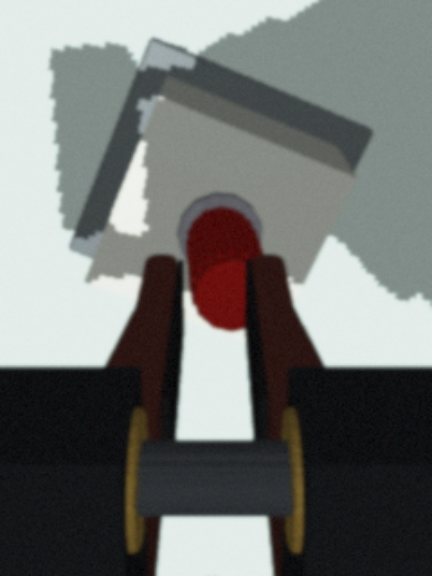

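The picture shows both pads on the red grip, but the commanded 15 mm opening limits how far the fingers close. I'll command a full close to get the real squeeze.

Emit:
step_arm:
  steps:
    - [0.0, 0, 0, 0, 0]
    - [0.0, 0, 0, 0, 0]
    - [0.0, 0, 0, 0, 0]
    - [0.0, 0, 0, 0, 0]
  squeeze: 40

```text
t: 6.13
eef_pos: [537.7, 266.4, 49.9]
tcp_rot: [-0.002, 0.994, 0.112, 0.002]
contact_force: [-1.7, 2.6, 9.3]
gripper_width: 0.003
grasp_force: 4.6
```

```bash
python3 - <<'E'
from h import *
s=read_state(); print(s['eef_pos'],s['contact_force'],s['torque'],s['gripper_width'],s['grasp_force'])
p,d,I=grab("wrist"); p2,d2,I2=grab("scene")
a=cv2.resize(p[140:460,200:440],None,fx=1.65,fy=1.65); u,v=proj(I2,(537,264,90)); u,v=int(u),int(v); print(u,v)
b=cv2.resize(p2[v-80:v+80,u-60:u+60],None,fx=3.3,fy=3.3); cv2.imwrite("pics/w2.png",np.hstack([a,b])[...,::-1])
E
```

```text
[537.72066308 266.42778404  49.86978353] [-1.68784721  2.58592093  9.32925918] [ 0.63921069  0.34898344 -0.06856809] 0.003106774436367344 4.626264392672965
376 253
```

View pics/w2.png

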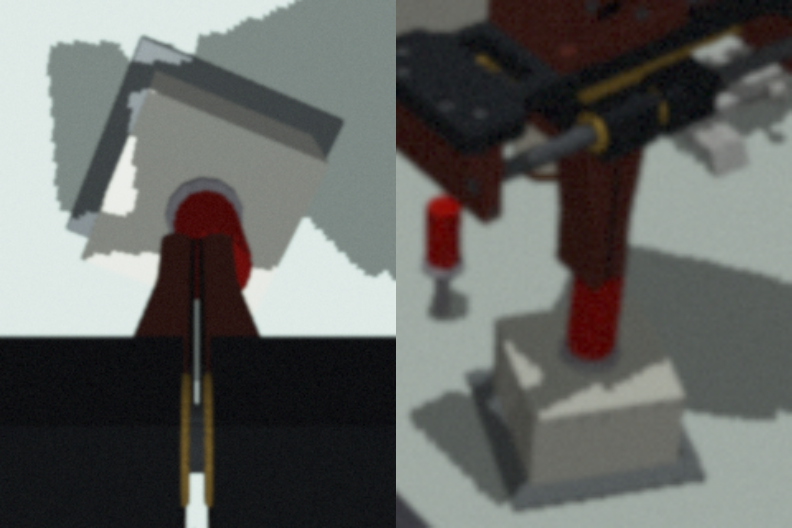

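```bash
python3 - <<'E'
from h import *
L=lambda n:(lambda z:(z["f"],z["cx"],z["cy"],z["T"]))(np.load(f"/tmp/{n}.npz"))
W,S=L("wrist"),L("scene"); T=(537.7,266.4,49.9)
print("TCP in wrist",proj(W,T),"scene",proj(S,T))
def ray(I,u,v):
    o=onz(I,u,v,0); return o,(onz(I,u,v,100)-o)/100
o1,d1=ray(W,319.4,283.6); o2,d2=ray(S,377.8,259.4)
A=np.array([d1,-d2]).T; s=np.linalg.lstsq(A,o2-o1,rcond=None)[0]; print("tip by two views",o1+d1*s[0],o2+d2*s[1])
z=np.load("/tmp/wrist.npz"); P=pts(W,z["d"]); print("depth tips",[P[v,u].round(1) for u,v in((312,290),(326,290),(312,300),(326,310))])
print("TCP depth reading collar/red",[P[v,u].round(1) for u,v in((324,265),(318,270),(345,295),(320,258))])
print("sep pixel pin top/bottom", proj(W,(539,264,88)),proj(W,(539,264,46)),proj(S,(539,264,88)),proj(S,(539,264,46)))
E
```

```text
TCP in wrist (np.float64(318.07080793686987), np.float64(273.4767842005402)) scene (np.float64(373.0736198680541), np.float64(276.15094005012133))
tip by two views [542.43842184 266.71232142  74.41053994] [540.07106213 259.74062764  76.0633434 ]
depth tips [array([549.1, 271.3,  98.5]), array([550.4, 265.7,  98.4]), array([549.8, 271.3, 109.2]), array([550.3, 265.9, 116.2])]
TCP depth reading collar/red [array([548.2, 265.7,  63.9]), array([547.3, 268.5,  69.8]), array([545.5, 255.8,  88.4]), array([547.5, 267.6,  52.6])]
sep pixel pin top/bottom (np.float64(323.58190208410804), np.float64(303.95459463252683)) (np.float64(322.924461872637), np.float64(269.54466713694325)) (np.float64(375.85542858526816), np.float64(253.86990669791945)) (np.float64(374.05566230921227), np.float64(277.22379219819277))
```

The two views agree that the fingertips are resting on the pin's top. The real tips are about 30–38 mm above the reported TCP, so I was too high. I'll open, measure the tip height from depth, and then go lower in steps.

Emit:
step_arm:
  steps:
    - [0.06, 0, 0, 0, 0]
    - [0.06, 0, 0, 0, 0]
    - [0.06, 0, 0, 0, 0]
    - [0.06, 0, 0, 0, 0]
    - [0.06, 0, 0, 0, 0]
    - [0.06, 0, 0, 0, 0]
    - [0.06, 0, 0, 0, 0]

```text
t: 6.82
eef_pos: [536.5, 263.1, 47.7]
tcp_rot: [0.0, 0.994, 0.111, -0.0]
contact_force: [0.3, -0.5, -0.1]
gripper_width: 0.493
grasp_force: 0.0
```

```bash
python3 - <<'E'
from h import *
s=read_state(); print(s['t'],s['eef_pos'],s['tcp_rot'],s['contact_force'],s['gripper_width'])
p,d,I=grab("wrist","w3.png"); P=pts(I,d)
for u in (230,238,244,396,402,410):
    print(u,[(v,P[v,u].round(0).tolist()) for v in range(272,312,5)])
print(proj(I,s['eef_pos']))
E
```

```text
6.8167 [536.5455832  263.14701553  47.73183272] [ 3.74288460e-04  9.93773496e-01  1.11418131e-01 -3.14181606e-04] [ 0.28362258 -0.48344642 -0.11196553] 0.4926093460035841
230 [(272, [506.0, 316.0, 0.0]), (277, [503.0, 315.0, 1.0]), (282, [498.0, 315.0, -1.0]), (287, [495.0, 314.0, -1.0]), (292, [492.0, 313.0, 0.0]), (297, [488.0, 313.0, 0.0]), (302, [484.0, 312.0, 1.0]), (307, [480.0, 312.0, 0.0])]
238 [(272, [508.0, 310.0, 4.0]), (277, [506.0, 309.0, 6.0]), (282, [500.0, 310.0, -0.0]), (287, [496.0, 309.0, 0.0]), (292, [493.0, 308.0, 0.0]), (297, [490.0, 308.0, 1.0]), (302, [486.0, 307.0, 1.0]), (307, [542.0, 295.0, 111.0])]
244 [(272, [510.0, 306.0, 5.0]), (277, [506.0, 306.0, 4.0]), (282, [501.0, 306.0, 1.0]), (287, [497.0, 305.0, 0.0]), (292, [542.0, 295.0, 99.0]), (297, [543.0, 294.0, 105.0]), (302, [543.0, 293.0, 108.0]), (307, [543.0, 293.0, 113.0])]
396 [(272, [530.0, 209.0, 0.0]), (277, [526.0, 207.0, -0.0]), (282, [523.0, 206.0, -1.0]), (287, [520.0, 206.0, 1.0]), (292, [516.0, 204.0, -0.0]), (297, [556.0, 236.0, 103.0]), (302, [555.0, 236.0, 107.0]), (307, [556.0, 237.0, 113.0])]
402 [(272, [531.0, 205.0, 0.0]), (277, [527.0, 203.0, -1.0]), (282, [524.0, 203.0, -0.0]), (287, [520.0, 202.0, 0.0]), (292, [517.0, 201.0, 1.0]), (297, [513.0, 199.0, -1.0]), (302, [510.0, 199.0, 0.0]), (307, [506.0, 198.0, 1.0])]
410 [(272, [532.0, 199.0, -0.0]), (277, [528.0, 198.0, -0.0]), (282, [525.0, 197.0, -0.0]), (287, [522.0, 197.0, 0.0]), (292, [518.0, 196.0, 0.0]), (297, [515.0, 194.0, 0.0]), (302, [511.0, 194.0, 1.0]), (307, [508.0, 193.0, 1.0])]
(np.float64(317.66326108864814), np.float64(273.29821049505574))
```

View pics/w3.png

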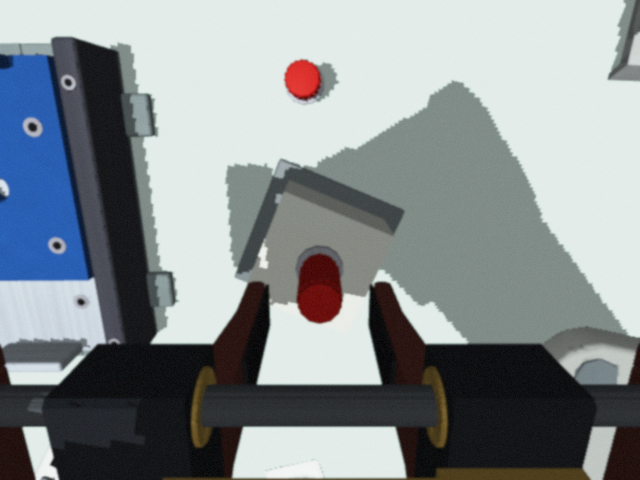

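The open fingertips sit level with the pin's top in the picture, and depth puts them at about z 89 with the TCP reported at 48. I'll go down 30 mm, watching the force, and then close.

Emit:
step_arm:
  steps:
    - [0.06, 0.001, 0, 0.012, 0]
    - [0.06, 0.001, 0, 0.018, 0]
    - [0.06, 0.001, 0, 0.024, 0]
    - [0.06, 0.001, 0, 0.03, 0]
    - [0.06, 0.001, 0, 0.03, 0]
    - [0.06, 0.001, 0, 0.03, 0]

```text
t: 7.37
eef_pos: [537.3, 263.7, 17.3]
tcp_rot: [0.0, 0.994, 0.111, -0.001]
contact_force: [-0.1, 0.6, -0.2]
gripper_width: 0.681
grasp_force: 0.0
```

Emit:
step_arm:
  steps:
    - [0.0, 0, 0, 0, 0]
    - [0.0, 0, 0, 0, 0]
    - [0.0, 0, 0, 0, 0]
    - [0.0, 0, 0, 0, 0]
    - [0.0, 0, 0, 0, 0]
    - [0.0, 0, 0, 0, 0]
    - [0.0, 0, 0, 0, 0]
    - [0.0, 0, 0, 0, 0]
  squeeze: 40

```text
t: 8.03
eef_pos: [537.8, 263.8, 18.1]
tcp_rot: [0.0, 0.994, 0.111, 0.0]
contact_force: [-0.9, -1.0, 0.8]
gripper_width: 0.223
grasp_force: 40.0
```

The grip is firm: 19.6 mm opening at 40 N. I'll lift and carry the pin over the blue hole.

Emit:
step_arm:
  steps:
    - [0.0, 0, 0, -0.04, 0]
    - [0.0, 0, 0, -0.08, 0]
    - [0.0, 0, 0, -0.08, 0]
    - [0.0, 0.02, -0.08, -0.08, 0]
    - [0.0, 0.03, -0.12, -0.08, 0]
    - [0.0, 0.044, -0.1616, -0.08, 0]
    - [0.0, 0.044, -0.1616, -0.08, 0]
    - [0.0, 0.044, -0.1616, -0.07, 0]
    - [0.0, 0.044, -0.1616, -0.06, 0]
    - [0.0, 0.044, -0.1616, -0.06, 0]
  squeeze: 50

```text
t: 8.87
eef_pos: [543.5, 429.2, 74.8]
tcp_rot: [0.002, 0.994, 0.112, -0.002]
contact_force: [-0.2, -1.8, -1.5]
gripper_width: 0.223
grasp_force: 49.9
```

Emit:
step_arm:
  steps:
    - [0.0, 0, 0, 0, 0]
    - [0.0, 0, 0, 0, 0]
    - [0.0, 0, 0, 0, 0]

```text
t: 9.12
eef_pos: [545.8, 429.7, 78.6]
tcp_rot: [0.0, 0.994, 0.11, 0.0]
contact_force: [-0.3, -0.2, -1.0]
gripper_width: 0.22
grasp_force: 49.9
```

```bash
python3 - <<'E'
from m import *
p,d,I,P=run(); p2,d2,I2=grab("scene")
a=p[120:420,170:440]; b=cv2.resize(p2[230:380,190:325],None,fx=2,fy=2)
cv2.imwrite("pics/w4.png",cv2.resize(np.hstack([a,b]),None,fx=1.45,fy=1.45)[...,::-1])
E
```

```text
9.1667 [545.8 430.1  78.7] [0.000e+00 9.939e-01 1.105e-01 5.000e-04] 0.006
bench [ 6.497e+02  4.915e+02 -1.000e-01]
outer [[597.2, 485.3], [614.9, 409.1], [505.9, 378.6], [485.6, 465.8]]
hole [567.9 465.   11.1] [268.5 206.6] area 234.0
hole [579.9 414.5  10.9] [356.7 206.1] area 232.5
hole [601.  446.6  47. ] [311.5 157.9] area 994.0
rail [ 378  135   25  125 2403] ((587.401123046875, 396.0846862792969), (74.73192596435547, 12.605238914489746), 14.020528793334961)
rail [ 224  136   25  124 1731] ((567.20458984375, 485.0109558105469), (74.00495147705078, 11.911413192749023), 12.208462715148926)
```

View pics/w4.png

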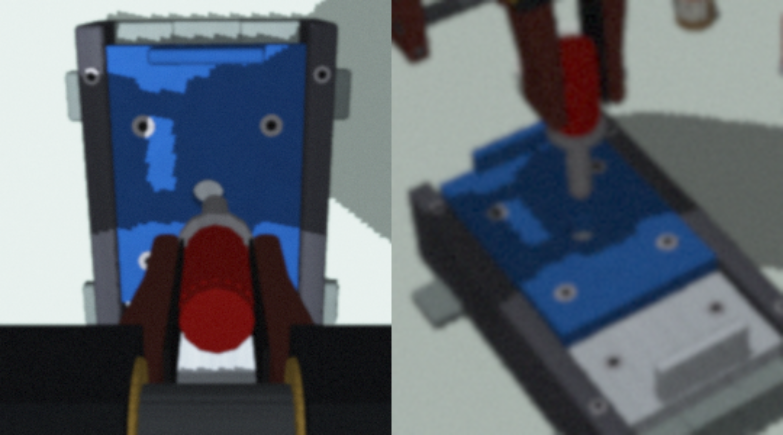

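```bash
python3 - <<'E'
from h import *
L=lambda n:(lambda z:(z["f"],z["cx"],z["cy"],z["T"]))(np.load(f"/tmp/{n}.npz"))
W,S=L("wrist"),L("scene")
print("hole wrist",onz(W,313.4,251,47),"scene",onz(S,256,311.4,47))
for z in(60,64.6,68): print("tip",z,onz(W,317.6,260.5,z),onz(S,255,297.2,z))
print("expected tip px",proj(W,(546.6,430.6,64.6)),proj(S,(546.6,430.6,64.6)))
E
```

```text
hole wrist [546.95042502 433.33754652  47.        ] scene [537.47055772 434.58015024  47.        ]
tip 60 [546.16956851 430.50329957  60.        ] [549.84522024 431.07487866  60.        ]
tip 64.6 [547.82492429 430.86050387  64.6       ] [545.18059248 432.25170479  64.6       ]
tip 68 [549.04844813 431.12452444  68.        ] [541.73282413 433.12153281  68.        ]
expected tip px (np.float64(317.5780447595829), np.float64(262.5678808622846)) (np.float64(255.89326362141645), np.float64(296.14311543267786))
```

Emit:
step_arm:
  steps:
    - [0.0, -0.001, -0.0012, 0.01, 0]
    - [0.0, -0.001, -0.0012, 0.014, 0]
    - [0.0, -0.001, -0.0012, 0.018, 0]
    - [0.0, -0.001, -0.0012, 0.02, 0]
    - [0.0, -0.001, -0.0012, 0.022, 0]
    - [0.0, -0.001, -0.0012, 0.022, 0]

```text
t: 9.72
eef_pos: [543.4, 432.0, 55.4]
tcp_rot: [0.0, 0.994, 0.111, -0.0]
contact_force: [-0.9, -0.1, -1.3]
gripper_width: 0.216
grasp_force: 49.9
```

The tip is in the blue hole, about 6 mm deep, with no vertical load. I'll drag the blue plate toward the lower hole.

Emit:
step_arm:
  steps:
    - [0.0, -0.004, 0, 0.001, 0]
    - [0.0, -0.008, 0, 0.001, 0]
    - [0.0, -0.012, 0, 0.001, 0]
    - [0.0, -0.016, 0, 0.001, 0]
    - [0.0, -0.02, 0, 0.001, 0]
    - [0.0, -0.024, 0, 0.001, 0]
    - [0.0, -0.028, 0, 0.001, 0]
    - [0.0, -0.032, 0, 0.001, 0]
    - [0.0, -0.034, 0, 0.001, 0]
    - [0.0, -0.034, 0, 0.001, 0]

```text
t: 10.55
eef_pos: [509.8, 424.6, 55.1]
tcp_rot: [0.0, 0.994, 0.112, -0.0]
contact_force: [-0.1, -0.6, -0.6]
gripper_width: 0.222
grasp_force: 49.9
```

```bash
cat > lips.py <<'E'
from m import *
def lips():
    for n in("wrist","scene"):
        p,d,I=grab(n); P=pts(I,d); c=np.array([526,426]); bx=np.array([.9733,.2297]); by=np.array([-.2297,.9733])
        q=P[...,:2]-c; X=q@bx; Y=q@by; hsv=cv2.cvtColor(p,cv2.COLOR_RGB2HSV)
        blue=(abs(hsv[...,0].astype(int)-110)<12)&(hsv[...,1]>120)
        up=(P[...,2]>53)&(P[...,2]<64)&(abs(Y)<22)
        a=X[up&blue&(X>30)]; b=X[up&~blue&(X<-45)&(hsv[...,2]>60)]
        for k,v in(("ulip",a),("llip",b)):
            if len(v)>15: print(n,k,len(v),np.percentile(v,[3,50,97]).round(1))
    s=read_state(); print(s['t'],s['eef_pos'].round(1),s['contact_force'].round(1),((s['eef_pos'][:2]+[.8,.5]-c)@np.c_[bx,by]).round(1))
E
python3 -c "
from lips import *
lips()"
```

```text
wrist ulip 1122 [44.5 47.5 50.1]
wrist llip 740 [-78.1 -73.9 -72.5]
scene ulip 105 [40.6 42.8 47.7]
scene llip 215 [-82.2 -80.4 -75.9]
10.65 [510.2 424.6  55. ] [ 0.4 -0.3 -1.8] [-14.8   2.6]
```

Emit:
step_arm:
  steps:
    - [0.0, -0.002, 0, 0.002, 0]
    - [0.0, -0.003, 0, 0.004, 0]
    - [0.0, -0.003, 0, 0.006, 0]
    - [0.0, -0.003, 0, 0.007, 0]
    - [0.0, -0.003, 0, 0.007, 0]

```text
t: 11.07
eef_pos: [507.8, 424.1, 48.1]
tcp_rot: [-0.0, 0.994, 0.111, 0.0]
contact_force: [1.6, 0.0, 1.9]
gripper_width: 0.216
grasp_force: 49.9
```

The tip is now 3 mm into the lower plate's hole. I'll continue down to just above the bush plate.

Emit:
step_arm:
  steps:
    - [0.0, 0, 0, 0.002, 0]
    - [0.0, 0, 0, 0.004, 0]
    - [0.0, 0, 0, 0.006, 0]
    - [0.0, 0, 0, 0.008, 0]
    - [0.0, 0, 0, 0.008, 0]

```text
t: 11.48
eef_pos: [507.2, 423.8, 39.3]
tcp_rot: [0.0, 0.994, 0.111, -0.0]
contact_force: [1.2, 0.0, -1.0]
gripper_width: 0.219
grasp_force: 49.9
```

Emit:
step_arm:
  steps:
    - [0.0, 0, 0, 0.002, 0]
    - [0.0, 0.001, 0, 0.0035, 0]
    - [0.0, 0.0025, 0, 0.0035, 0]
    - [0.0, 0.004, 0, 0.0035, 0]
    - [0.0, 0.005, 0, 0.0035, 0]
    - [0.0, 0.005, 0, 0.0035, 0]

```text
t: 11.98
eef_pos: [509.4, 425.0, 37.8]
tcp_rot: [0.001, 0.994, 0.112, -0.002]
contact_force: [-7.6, -5.3, 17.4]
gripper_width: 0.22
grasp_force: 50.0
```

The pin is on the bush plate: the tip is at 24, with 17 N. I'll ease the press and slide along +x, feeling for the drop.

Emit:
step_arm:
  steps:
    - [0.0, 0, 0, -0.0015, 0]
    - [0.0, 0.0015, 0, -0.0015, 0]
    - [0.0, 0.003, 0, -0.0015, 0]
    - [0.0, 0.004, 0, -0.0015, 0]
    - [0.0, 0.004, 0, -0.0015, 0]

```text
t: 12.4
eef_pos: [511.4, 425.5, 37.9]
tcp_rot: [0.001, 0.994, 0.112, -0.004]
contact_force: [-9.3, -3.5, 11.1]
gripper_width: 0.22
grasp_force: 50.0
```

Emit:
step_arm:
  steps:
    - [0.0, 0.001, 0, -0.001, 0]
    - [0.0, 0.0025, 0, -0.001, 0]
    - [0.0, 0.004, 0, -0.001, 0]
    - [0.0, 0.004, 0, -0.001, 0]

```text
t: 12.73
eef_pos: [519.4, 426.6, 38.3]
tcp_rot: [0.0, 0.994, 0.112, -0.001]
contact_force: [-2.7, -0.7, -1.5]
gripper_width: 0.217
grasp_force: 50.0
```

```bash
python3 -c "
from lips import *
lips(); s=read_state(); print(s['tcp_rot'].round(4),s['torque'].round(2))"
```

```text
wrist ulip 1356 [51.5 54.5 57.1]
wrist llip 82 [-63.9 -63.3 -62.4]
scene ulip 103 [47.4 49.7 54.5]
scene llip 210 [-72.6 -70.5 -66.2]
12.8333 [519.9 426.7  38.3] [-1.9  0.8 -2.1] [-4.9  2.4]
[ 2.000e-04  9.938e-01  1.114e-01 -4.000e-04] [ 0.07  0.62 -0.02]
```

Emit:
step_arm:
  steps:
    - [0.0, 0, 0, 0.001, 0]
    - [0.0, 0.001, 0, 0.001, 0]
    - [0.0, 0.002, 0, 0.001, 0]
    - [0.0, 0.003, 0, 0.001, 0]
    - [0.0, 0.004, 0, 0.001, 0]
    - [0.0, 0.005, 0, 0.001, 0]

```text
t: 13.33
eef_pos: [525.1, 427.8, 38.1]
tcp_rot: [0.0, 0.994, 0.111, -0.0]
contact_force: [-3.0, -1.0, 1.1]
gripper_width: 0.223
grasp_force: 50.0
```

Emit:
step_arm:
  steps:
    - [0.0, 0.0005, 0, 0.0007, 0]
    - [0.0, 0.0015, 0, 0.0007, 0]
    - [0.0, 0.0025, 0, 0.0007, 0]
    - [0.0, 0.0035, 0, 0.0007, 0]
    - [0.0, 0.0045, 0, 0.0007, 0]
    - [0.0, 0.0055, 0, 0.0007, 0]

```text
t: 13.83
eef_pos: [528.7, 429.2, 38.0]
tcp_rot: [0.0, 0.994, 0.112, -0.001]
contact_force: [-7.8, -2.2, 7.6]
gripper_width: 0.217
grasp_force: 50.0
```

Emit:
step_arm:
  steps:
    - [0.0, 0.001, 0, -0.0002, 0]
    - [0.0, 0.002, 0, -0.0002, 0]
    - [0.0, 0.003, 0, -0.0002, 0]
    - [0.0, 0.004, 0, -0.0002, 0]
    - [0.0, 0.005, 0, -0.0002, 0]
    - [0.0, 0.006, 0, -0.0002, 0]

```text
t: 14.33
eef_pos: [535.2, 430.9, 38.1]
tcp_rot: [0.0, 0.994, 0.112, -0.001]
contact_force: [-7.3, -1.9, 5.3]
gripper_width: 0.219
grasp_force: 50.0
```

Emit:
step_arm:
  steps:
    - [0.0, 0.001, 0, 0, 0]
    - [0.0, 0.002, 0, 0, 0]
    - [0.0, 0.003, 0, 0, 0]
    - [0.0, 0.004, 0, 0, 0]
    - [0.0, 0.005, 0, 0, 0]
    - [0.0, 0.006, 0, 0, 0]
    - [0.0, 0.006, 0, 0, 0]

```text
t: 14.92
eef_pos: [541.3, 432.3, 38.1]
tcp_rot: [-0.0, 0.994, 0.112, -0.001]
contact_force: [-6.4, -1.7, 5.1]
gripper_width: 0.218
grasp_force: 50.0
```

No drop along this lane. The hole can be missed if the pin is off-centre in y, so I'll find the middle by touching both y limits of the plates' play.

Emit:
step_arm:
  steps:
    - [0.0, 0, 0.0015, -0.0015, 0]
    - [0.0, 0, 0.003, -0.0015, 0]
    - [0.0, 0, 0.0045, -0.0015, 0]
    - [0.0, 0, 0.0055, -0.0015, 0]
    - [0.0, 0, 0.0055, -0.0015, 0]
    - [0.0, 0, 0.0055, -0.0015, 0]

```text
t: 15.42
eef_pos: [542.8, 430.0, 39.4]
tcp_rot: [-0.003, 0.994, 0.112, 0.001]
contact_force: [-2.8, 6.2, -2.5]
gripper_width: 0.219
grasp_force: 50.0
```

Emit:
step_arm:
  steps:
    - [0.0, 0, -0.003, 0, 0]
    - [0.0, 0, -0.006, 0, 0]
    - [0.0, 0, -0.009, 0, 0]
    - [0.0, 0, -0.011, 0, 0]
    - [0.0, 0, -0.011, 0, 0]
    - [0.0, 0, -0.011, 0, 0]

```text
t: 15.92
eef_pos: [542.3, 434.8, 38.7]
tcp_rot: [0.002, 0.994, 0.111, 0.0]
contact_force: [-0.9, -4.3, 0.1]
gripper_width: 0.221
grasp_force: 50.0
```

The centre lane was right: the range is 4.8 mm and the pin was within 0.2 mm of the middle. The likely miss is the stretch skipped in the stick-slip jump (TCP x 511–520), so I'll go back and sweep it slowly.

Emit:
step_arm:
  steps:
    - [0.0, -0.001, 0.0055, -0.001, 0]
    - [0.0, -0.004, 0.0055, -0.001, 0]
    - [0.0, -0.008, 0.0055, -0.001, 0]
    - [0.0, -0.012, 0.0055, -0.001, 0]
    - [0.0, -0.015, 0.0055, -0.001, 0]
    - [0.0, -0.018, 0.0055, 0.0, 0]
    - [0.0, -0.018, 0.0055, 0.001, 0]
    - [0.0, -0.018, 0.0055, 0.001, 0]

```text
t: 16.58
eef_pos: [525.5, 429.0, 39.0]
tcp_rot: [-0.001, 0.994, 0.112, 0.001]
contact_force: [3.9, 2.2, 2.6]
gripper_width: 0.214
grasp_force: 50.0
```

Emit:
step_arm:
  steps:
    - [0.0, -0.001, 0.0003, 0.001, 0]
    - [0.0, -0.002, 0.0003, 0.001, 0]
    - [0.0, -0.003, 0.0003, 0.001, 0]
    - [0.0, -0.004, 0.0003, 0.001, 0]
    - [0.0, -0.005, 0.0003, 0.001, 0]
    - [0.0, -0.006, 0.0003, 0.001, 0]

```text
t: 17.08
eef_pos: [520.5, 427.3, 38.1]
tcp_rot: [-0.001, 0.994, 0.111, 0.002]
contact_force: [6.1, 1.6, 4.0]
gripper_width: 0.222
grasp_force: 50.0
```

Emit:
step_arm:
  steps:
    - [0.0, -0.001, 0, 0, 0]
    - [0.0, -0.002, 0, 0, 0]
    - [0.0, -0.003, 0, 0, 0]
    - [0.0, -0.004, 0, 0, 0]
    - [0.0, -0.005, 0, 0, 0]

```text
t: 17.5
eef_pos: [515.8, 426.1, 38.1]
tcp_rot: [-0.001, 0.994, 0.111, 0.002]
contact_force: [5.4, 0.9, 3.6]
gripper_width: 0.219
grasp_force: 50.0
```

Emit:
step_arm:
  steps:
    - [0.0, -0.001, 0, 0.0005, 0]
    - [0.0, -0.002, 0, 0.0005, 0]
    - [0.0, -0.003, 0, 0.0005, 0]
    - [0.0, -0.004, 0, 0.0005, 0]
    - [0.0, -0.005, 0, 0.0005, 0]

```text
t: 17.92
eef_pos: [511.4, 425.1, 37.8]
tcp_rot: [-0.001, 0.994, 0.111, 0.002]
contact_force: [6.7, 2.2, 3.5]
gripper_width: 0.217
grasp_force: 50.0
```

The end-of-call readings leave gaps, and with so little press the tip could dip and climb out between readings. I'll probe the unsampled spots (TCP x about 523, 532 and 538) with a firmer press.

Emit:
step_arm:
  steps:
    - [0.0, 0.001, 0, -0.001, 0]
    - [0.0, 0.004, 0, -0.0015, 0]
    - [0.0, 0.008, 0, -0.0015, 0]
    - [0.0, 0.012, 0, -0.0015, 0]
    - [0.0, 0.0145, 0, -0.0015, 0]
    - [0.0, 0.0145, 0, 0.0, 0]
    - [0.0, 0.0145, 0, 0.0015, 0]
    - [0.0, 0.0145, 0, 0.0015, 0]

```text
t: 18.58
eef_pos: [519.3, 426.8, 33.4]
tcp_rot: [0.001, 0.994, 0.112, -0.003]
contact_force: [-4.6, -0.5, 0.4]
gripper_width: 0.222
grasp_force: 50.0
```

The pin has dropped into the bush: z is 33.4, so the tip is at about 19. I'll relax sideways and push it home.

Emit:
step_arm:
  steps:
    - [0.0, -0.0012, 0, 0.002, 0]
    - [0.0, -0.0015, 0, 0.004, 0]
    - [0.0, -0.0015, 0, 0.006, 0]
    - [0.0, -0.0015, 0, 0.008, 0]
    - [0.0, -0.0015, 0, 0.009, 0]
    - [0.0, -0.0015, 0, 0.009, 0]

```text
t: 19.08
eef_pos: [519.6, 426.8, 25.0]
tcp_rot: [0.0, 0.994, 0.112, -0.002]
contact_force: [-3.6, 0.7, -0.4]
gripper_width: 0.215
grasp_force: 50.0
```

Emit:
step_arm:
  steps:
    - [0.0, -0.001, 0, 0.001, 0]
    - [0.0, -0.0015, 0, 0.002, 0]
    - [0.0, -0.0015, 0, 0.003, 0]
    - [0.0, -0.0015, 0, 0.0035, 0]
    - [0.0, -0.0015, 0, 0.0035, 0]

```text
t: 19.5
eef_pos: [519.7, 426.7, 23.2]
tcp_rot: [0.0, 0.994, 0.112, -0.0]
contact_force: [-6.9, -1.5, 7.6]
gripper_width: 0.217
grasp_force: 50.0
```

The collar has met the plate: z is 23.2, with 7.6 N. I'll ease the side load, press once more and release.

Emit:
step_arm:
  steps:
    - [0.0, -0.0012, 0, 0.0005, 0]
    - [0.0, -0.0015, 0, 0.0005, 0]
    - [0.0, -0.0015, 0, 0.0005, 0]

```text
t: 19.75
eef_pos: [519.7, 426.7, 23.2]
tcp_rot: [-0.0, 0.994, 0.111, 0.001]
contact_force: [-3.2, 0.5, 6.8]
gripper_width: 0.218
grasp_force: 50.0
```

Emit:
step_arm:
  steps:
    - [0.05, 0, 0, -0.001, 0]
    - [0.05, 0, 0, -0.001, 0]
    - [0.05, 0, 0, -0.001, 0]
    - [0.05, 0, 0, -0.001, 0]
    - [0.05, 0, 0, -0.001, 0]
    - [0.05, 0, 0, -0.001, 0]

```text
t: 20.25
eef_pos: [519.0, 426.0, 22.8]
tcp_rot: [0.0, 0.994, 0.111, 0.0]
contact_force: [-0.1, -0.5, 0.1]
gripper_width: 0.564
grasp_force: 0.0
```

Emit:
step_arm:
  steps:
    - [0.05, 0, 0, -0.03, 0]
    - [0.05, 0, 0, -0.06, 0]
    - [0.05, 0, 0, -0.1, 0]
    - [0.05, 0, 0, -0.14, 0]
    - [0.05, 0, 0, -0.18, 0]
    - [0.05, 0, 0, -0.18, 0]
    - [0.05, 0, 0, -0.18, 0]

```text
t: 20.83
eef_pos: [520.1, 427.6, 206.2]
tcp_rot: [-0.002, 0.994, 0.111, 0.002]
contact_force: [-0.4, 0.1, 0.9]
gripper_width: 0.568
grasp_force: 0.0
```

```bash
python3 - <<'E'
from m import *
p,d,I,P=run(); p2,d2,I2=grab("scene")
hsv=cv2.cvtColor(p,cv2.COLOR_RGB2HSV); red=((hsv[...,0]<8)|(hsv[...,0]>172))&(hsv[...,1]>150); red[300:]=0
v,u=np.nonzero(red&(np.hypot(P[...,0]-520,P[...,1]-427)<30)); q=P[v,u]; print("pin",len(q),np.percentile(q[:,2],[5,50,90,98]).round(1),q[q[:,2]>86].mean(0).round(1))
c=np.array([526,426]);bx=np.array([.9733,.2297]);by=np.array([-.2297,.9733]);X=(P[...,:2]-c)@bx;Y=(P[...,:2]-c)@by
ring=np.hypot(P[...,0]-520.5,P[...,1]-427.3); 
for a in(-1,1):
    for b in(-1,1):
        m=(X*a>0)&(abs(X)<50)&(Y*b>0)&(abs(Y)<34)&(ring>32)&(hsv[...,1]>130); m[300:]=0; print("blue z",a,b,m.sum(),np.median(P[...,2][m]).round(2) if m.any() else 0)
a=cv2.resize(p[20:320,140:440],(400,400)); b=cv2.resize(p2[230:380,180:330],(400,400)); cv2.imwrite("pics/w5.png",np.hstack([a,b])[...,::-1])
E
```

```text
20.8833 [519.1 426.3 203.7] [-3.000e-04  9.938e-01  1.114e-01  7.000e-04] 0.043
bench [634.1 508.1  -2.9]
outer [[460.8, 454.3], [570.1, 475.4], [587.0, 400.4], [479.3, 372.3]]
hole [494.3 392.1  12.2] [348.2 241.8] area 106.5
hole [482.8 442.7  11.9] [292.6 241.8] area 101.5
hole [513.9 424.2  37.2] [320.1 213.7] area 930.0
hole [552.2 405.5  11.6] [349.6 177.9] area 115.0
hole [540.8 456.   11.2] [291.2 177.8] area 110.5
hole [568.7 456.6   5.8] [296.6 146.9] area 16.0
hole [573.1 444.7  15.3] [312.7 145.1] area 96.0
hole [571.5 454.4   9. ] [300.8 144.3] area 41.0
pintop 454 ((520.05712890625, 425.08416748046875), 10.449029922485352) [519.9584  424.96533]
rail [621  24  19  41 359] ((706.9166259765625, 208.63052368164062), (30.268957138061523, 14.359213829040527), 25.720155715942383)
rail [ 363   98   17  162 1859] ((551.5245361328125, 385.787841796875), (144.3472900390625, 11.994584083557129), 13.718206405639648)
rail [ 261  100   18  160 1585] ((530.7320556640625, 474.41693115234375), (142.73751831054688, 11.377335548400879), 12.978764533996582)
pin 612 [ 64.8  90.5  91.8 257. ] [520.6 427.3 104.6]
blue z -1 -1 826 44.93
blue z -1 1 614 44.87
blue z 1 -1 1429 44.86
blue z 1 1 1229 44.67
```

View pics/w5.png

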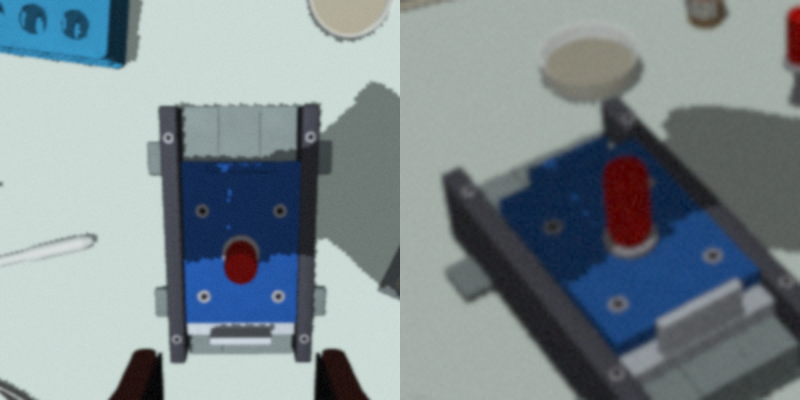

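The final view shows the collar flat on the blue plate at about (240,255) in the left crop, with both lips clear. Corrected for the −2.5 mm bench offset, the pin's top is at about 93 mm and the plate is level at about 47 mm, which matches fully home. The dish and vial haven't moved.

```bash
python3 -c "
from workcell import *
print(sign_off())"
```

```text
the job is handed in; nothing more can be done
None
```

The job is handed in at about 21 s: the pin is through both plates and home in the bush, its collar is flat on the level blue plate, and the gripper is clear; the dish and vial look unmoved, but I did not re-check the dropper bottle.

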